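Find the full sample jar by weight and run it into the check slide

ROBOT

A 6-joint arm with a two-finger parallel gripper is mounted at the origin on the work surface. World frame = base frame: x ahead of the robot, y to its left, z up, the work surface at z = 0. Lengths are in m, angles in rad, forces in N, time in s.
With the tool pointing down it reaches from about 0.325 to 0.75 m from the base axis. Payload 7.6 kg.
Tool frame: the origin (TCP) lies midway between the tips of the shut fingers; the grasp point (between the pads) lies 19 mm behind it (r.pinch_z is the distance from the TCP to the grasp point, in m); z points along the fingers, y is the line along which they close (so a half turn about z gives the same grasp; the last joint's range is limited). The gripper opens to 85 mm and grips with 20 to 120 N. Pads are 22 mm wide; open, the fingers measure 114 mm over their backs; the gripper's body (76 mm by 85 mm) begins 54 mm behind the grasp point. The pads swing forward as they close: fully open they stand 13 mm farther back than shut.
Start: joints at [1.262, 0.052, 1.401, -0, 1.689, -0.07], TCP at [0.124, 0.51, 0.231] pointing down, gripper open.
Joint ranges: [-2.9, 2.9], [-0.91, 2.17], [0.12, 2.37], [-1.06, 4.2], [0.26, 2.73], [-2.93, 2.93]. Speed limits (rad/s): [2.57, 2.57, 3.01, 3.14, 3.14, 3.14].

INTERFACE

Orientations are given as a unit quaternion [x, y, z, w].
In Python, from rig import r gives the robot as it stands. The module is installed in compiled form; this text tells all that it offers. Calls block until the motion is done:
- r.movep(position, orientation): joint-space move of the TCP to a pose.
- r.move_l(position, feed=0.15, rotation=None): straight line of the TCP; rotation=None keeps the orientation; feed is the mean speed in m/s.
- r.movej(angles): joint-space move.
- r.move_gripper(opening): finger opening in m; the grip force is fixed at half the most; returns when the fingers have stopped.
- r.hold(seconds).
- r.ik(position, orientation): joint angles nearest the present ones, or None.
- r.get_obs(): the state.
- r.read_camera(name): name is "scene" or "top" or "wrist"; returns a dict with "img" (384x512x3 uint8, red, green, blue), "depth" (384x512 float32, m along the optical axis (not along the pixel's ray), 0 where there is no reading), "K" (3x3 intrinsics, pixels), "k1" (the pictures are not rectified: a ray, as slopes to the right and down, at radius r is drawn at 1 + k1 r^2 times it, then the intrinsics apply), "pose" (4x4, takes a point from camera to world coordinates); the wrist camera has in their place "mount" (4x4, takes a point from camera to tool coordinates, whose origin is the TCP and whose axes are the flange's). Camera axes: x right, y down, z forward; pixel columns grow to the right and rows downward; lengths in m; the calibration is good to about 2 mm. A picture is of the moment at which its call begins: read the wrist's pose just before it.
A pose or a line that the arm cannot do raises r.Unreachable and nothing moves.
- r.job_done(): hands the job in; it is judged then, once.
Trained networks look in the newest picture that a camera, given by its name, has taken for a name from the list of things; names that differ only in an ending like _2 or _b are one class to them, and where a whole thing is asked for, a point or a joint stands for the part that bears it (a point fixed in the world has none). Each returns a list of dicts, best first, with "p" (0 to 1); they miss things now and then, are a little off and sometimes report something else, mostly with a low value. They report only what shows in the picture. A call takes as long as a camera call.
- r.spot_in(camera, name): "point" ([x, y, z] in m, in world coordinates, good to about 4 mm: the middle of the surface that is visible of it).
The state is a dict: "clock": time; "joint_positions": joint angles; "joint_vel": joint speeds; "effort": joint torques, N m; "position": TCP position; "tcp_rot": TCP orientation; "ft_force": force on the tool from outside, world axes, zero at the start; "ft_torque": the same for the moment, N m; "gripper_width": finger opening in m; "grasp_force": force on a finger pad.
Only numpy, scipy, OpenCV 4.12 (cv2) and the standard library are available. Lean on these libraries where they do the work, as an engineer would, in place of code of your own. Each camera call takes 0.05 s, during which the arm holds its last target. There are 200 camera calls.

TASK

One of the three identical sealed jars on the inspection bench is full and the other two are empty: tell by hefting them which it is, and leave the empty ones standing upright where they stood. Stand the full jar, and only that one, gently and upright in the middle of the weigh pan, then push the slide with it fully home. Do not tip over any jar or disturb the other things on the bench.

Things in the scene. Friction and masses are not known exactly. Their poses are not given: they have to be found in the camera images.
- jar_a_mid (a point): One of three identical sealed white jars (grey screw lid, no marks): upright cylinder 54 mm across, 90 mm high in all, lid 51 mm across over the top 12 mm. The point is at its centre, half-way up (45 mm above its foot); z up the jar. One of the three, a different one each time, is full and weighs 0.55 to 0.77 kg; the other two weigh under 0.1 kg. Nothing but the weight tells them apart.
- jar_b_mid (a point): One of three identical sealed white jars (grey screw lid, no marks): upright cylinder 54 mm across, 90 mm high in all, lid 51 mm across over the top 12 mm. The point is at its centre, half-way up (45 mm above its foot); z up the jar. One of the three, a different one each time, is full and weighs 0.55 to 0.77 kg; the other two weigh under 0.1 kg. Nothing but the weight tells them apart.
- jar_c_mid (a point): One of three identical sealed white jars (grey screw lid, no marks): upright cylinder 54 mm across, 90 mm high in all, lid 51 mm across over the top 12 mm. The point is at its centre, half-way up (45 mm above its foot); z up the jar. One of the three, a different one each time, is full and weighs 0.55 to 0.77 kg; the other two weigh under 0.1 kg. Nothing but the weight tells them apart.
- pan_top (a point): Centre of the top face of the round steel weigh pan, 76 mm across, flat, no rim, 42 mm above the bench when unloaded. Axes: x is the direction in which the slide travels home (away from the robot, turned by the station's yaw), z up. The pan rides on the slide.
- pan (a joint): How far the sprung pan has sunk, m: 0 unloaded, 0.008 at its stop. It begins to sink at about 2.8 N and is fully down at about 4.4 N: the full jar takes it to the stop, an empty jar does not move it.
- tab_front (a point): Centre of the front face (robot side) of the slide's upright steel push tab: 70 mm wide, 8 mm thick, 20 to 80 mm above the bench; this point is 60 mm above the bench and 74 mm in front of the pan's centre. Axes as for the pan: push along +x. Nothing of the slide sticks out in front of the tab; under it the grey base plate (12 mm high, 150 mm wide) does, by 6 to 106 mm.
- slide (a joint): Travel of the slide, m: 0 right out towards the robot, 0.10 fully home at its stop. It stays where it is left and takes about 3 N to push. Slide plate and rails are 26 mm high; behind the home position is a white block 72 mm high, beside it white walls 60 mm high, 76 mm from the slide's centre line.
- tape_roll: Bystander: a yellow roll of tape lying flat, 48 mm across, 18 mm high; origin at the centre of its underside.
- screwdriver: Bystander: a screwdriver lying flat, 160 mm long along its x axis; origin at its middle, on the bench.
- pen_cup: Bystander: an open dark steel cup, 66 mm across, 90 mm high; origin at the centre of its underside.
- dispenser: Bystander: a clear dispenser bottle, 56 mm across, 120 mm high; origin at the centre of its underside.
- caliper: Bystander: a caliper lying flat, about 190 mm long along its x axis, 12 mm high; origin on its beam, at its underside.
- gauge_pin: Bystander: a steel gauge pin standing on end, 22 mm across, 35 mm high; origin at the centre of its underside.
- sample_box: Bystander: a small cardboard box, 60 by 45 by 25 mm high; origin at the centre of its underside.

How it is judged:
On the way, in this order (a step that is already met when the one before it is completed fails the run):
1. the full jar stands upright in the middle of the weigh pan, which has sunk under it (((horizontal distance between jar_a_mid and pan_top below 0.02 m and distance between jar_a_mid and pan_top below 0.055 m and angle between jar_a_mid's own z axis and vertical below 0.1 rad) or (horizontal distance between jar_b_mid and pan_top below 0.02 m and distance between jar_b_mid and pan_top below 0.055 m and angle between jar_b_mid's own z axis and vertical below 0.1 rad) or (horizontal distance between jar_c_mid and pan_top below 0.02 m and distance between jar_c_mid and pan_top below 0.055 m and angle between jar_c_mid's own z axis and vertical below 0.1 rad)) and value of joint pan above 0.006 m), for 0.2 s.
2. the slide is fully home with the full jar on its pan (all of step 1 and value of joint slide above 0.095 m), for 0.2 s.
At the end, for the whole second after the job is handed in: The full jar stands upright (within 0.1 rad) on the weigh pan, its axis within 20 mm of the pan's centre, the pan sunk by more than 6 mm; the slide is home (past 95 of 100 mm); the two empty jars stand upright within 40 mm of where they started ((((horizontal distance between jar_a_mid and pan_top below 0.02 m and distance between jar_a_mid and pan_top below 0.055 m and angle between jar_a_mid's own z axis and vertical below 0.1 rad) and (distance of jar_b_mid from where it was at the start of the episode below 0.04 m and angle between jar_b_mid's own z axis and vertical below 0.1 rad) and (distance of jar_c_mid from where it was at the start of the episode below 0.04 m and angle between jar_c_mid's own z axis and vertical below 0.1 rad)) or ((horizontal distance between jar_b_mid and pan_top below 0.02 m and distance between jar_b_mid and pan_top below 0.055 m and angle between jar_b_mid's own z axis and vertical below 0.1 rad) and (distance of jar_a_mid from where it was at the start of the episode below 0.04 m and angle between jar_a_mid's own z axis and vertical below 0.1 rad) and (distance of jar_c_mid from where it was at the start of the episode below 0.04 m and angle between jar_c_mid's own z axis and vertical below 0.1 rad)) or ((horizontal distance between jar_c_mid and pan_top below 0.02 m and distance between jar_c_mid and pan_top below 0.055 m and angle between jar_c_mid's own z axis and vertical below 0.1 rad) and (distance of jar_a_mid from where it was at the start of the episode below 0.04 m and angle between jar_a_mid's own z axis and vertical below 0.1 rad) and (distance of jar_b_mid from where it was at the start of the episode below 0.04 m and angle between jar_b_mid's own z axis and vertical below 0.1 rad))) and value of joint pan above 0.006 m and value of joint slide above 0.095 m); the robot touches nothing.
It fails at once if a jar is tipped over (more than 0.6 rad) (angle between any of jar_a_mid, jar_b_mid, jar_c_mid's own z axis and vertical above 0.6 rad).
It fails at once if an empty jar is let go and left on the weigh pan ((((horizontal distance between jar_a_mid and pan_top below 0.02 m and distance between jar_a_mid and pan_top below 0.055 m and angle between jar_a_mid's own z axis and vertical below 0.1 rad) and distance between the grasp point and jar_a_mid above 0.12 m) or ((horizontal distance between jar_b_mid and pan_top below 0.02 m and distance between jar_b_mid and pan_top below 0.055 m and angle between jar_b_mid's own z axis and vertical below 0.1 rad) and distance between the grasp point and jar_b_mid above 0.12 m) or ((horizontal distance between jar_c_mid and pan_top below 0.02 m and distance between jar_c_mid and pan_top below 0.055 m and angle between jar_c_mid's own z axis and vertical below 0.1 rad) and distance between the grasp point and jar_c_mid above 0.12 m)) and value of joint pan below 0.004 m).
It fails at once if a jar is dropped onto the pan from more than 20 mm (((horizontal distance between jar_a_mid and pan_top below 0.06 m and z of jar_a_mid in the frame of pan_top above 0.065 m) or (horizontal distance between jar_b_mid and pan_top below 0.06 m and z of jar_b_mid in the frame of pan_top above 0.065 m) or (horizontal distance between jar_c_mid and pan_top below 0.06 m and z of jar_c_mid in the frame of pan_top above 0.065 m)) and contact force between the fingers and anything else below 0.05 N).
It fails at once if a bystander is moved by more than 40 mm (distance of any of tape_roll, screwdriver, pen_cup, dispenser, caliper, gauge_pin, sample_box from where it was at the start of the episode above 0.04 m).
It also fails if it takes over 72 s, if anything falls off the work surface, if the arm or the gripper's body presses on something with over 40 N, if the wrist force passes 120 N, or if a joint passes its speed limit or range.

## Working session

There is one attempt and no reset: what is moved stays moved. The work goes in short steps, each a Python script; the robot and the scene stay as the last script left them, time stands still between calls to the robot, and variables do not carry over. Pictures are saved under pics/ and viewed, at most 10 in all, crops included, and the job is handed in when it is done.

```bash
mkdir -p pics
python3 - <<'E'
from rig import r
import cv2,numpy as np
for c in("scene","top"):
    d=r.read_camera(c); cv2.imwrite(f"pics/{c}0.png",d["img"][:,:,::-1])
    print(c,np.round(d["pose"],3).tolist(),d["K"].tolist(),d["k1"])
    for n in["jar_a_mid","pan_top","tab_front","tape_roll","screwdriver","pen_cup","dispenser","caliper","gauge_pin","sample_box"]:
        print(n,[(np.round(q["point"],3).tolist(),round(q["p"],2)) for q in r.spot_in(c,n)][:5])
o=r.get_obs();print(o["clock"],o["tcp_rot"],o["position"],o["ft_force"])
E
```

```text
scene [[-0.205, 0.731, -0.651, 1.208], [0.979, 0.164, -0.124, 0.089], [0.016, -0.662, -0.749, 0.838], [0.0, 0.0, 0.0, 1.0]] [[472.11278120378216, 0.0, 261.0406079363677], [0.0, 472.11278120378216, 199.7967531815936], [0.0, 0.0, 1.0]] 0.012496991567280645
jar_a_mid [([0.631, -0.111, 0.07], 0.68), ([0.428, -0.223, 0.019], 0.5)]
pan_top [([0.48, 0.258, 0.045], 0.62)]
tab_front [([0.48, 0.264, 0.023], 0.77), ([0.77, -0.176, 0.006], 0.3)]
tape_roll [([0.542, -0.198, 0.017], 0.72)]
screwdriver [([0.428, -0.223, 0.019], 0.91), ([0.48, 0.259, 0.042], 0.22)]
pen_cup [([0.787, 0.004, 0.06], 0.73)]
dispenser [([0.682, -0.34, 0.071], 0.62)]
caliper [([0.77, -0.18, 0.006], 0.62)]
gauge_pin [([0.38, -0.016, 0.026], 0.64), ([0.774, -0.178, 0.008], 0.47)]
sample_box [([0.564, -0.009, 0.028], 0.55)]
top [[0.01, -0.996, 0.093, 0.492], [-1.0, -0.009, 0.009, -0.049], [-0.008, -0.093, -0.996, 1.015], [0.0, 0.0, 0.0, 1.0]] [[463.232283506, 0.0, 259.0801201263495], [0.0, 463.232283506, 191.47991842958635], [0.0, 0.0, 1.0]] -0.005987160728848813
jar_a_mid [([0.612, -0.113, 0.089], 0.92), ([0.803, 0.001, 0.057], 0.36)]
pan_top [([0.478, 0.253, 0.04], 0.65), ([0.444, -0.116, 0.091], 0.57)]
tab_front [([0.474, 0.25, 0.026], 0.7)]
tape_roll [([0.542, -0.207, 0.018], 0.53)]
screwdriver [([0.416, -0.227, 0.028], 0.79)]
pen_cup [([0.804, 0.004, 0.056], 0.7), ([0.772, -0.182, 0.015], 0.17)]
dispenser [([0.662, -0.332, 0.078], 0.72)]
caliper [([0.771, -0.181, 0.012], 0.64)]
gauge_pin []
sample_box [([0.55, -0.012, 0.027], 0.87)]
1.1 [ 1.19071825e-01  9.92885643e-01  3.56680221e-05 -1.04216942e-05] [0.12411893 0.51012985 0.2313086 ] [ 1.02514548 -0.00972359  1.16589703]
```

View pics/top0.png

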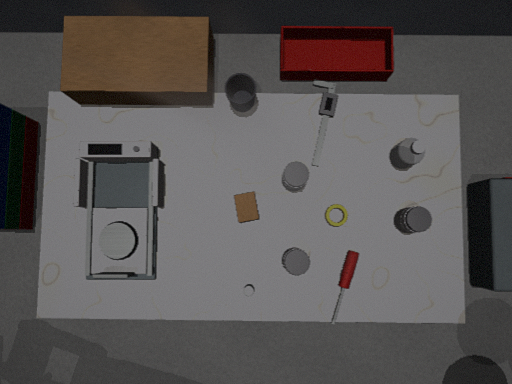

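View pics/scene0.png

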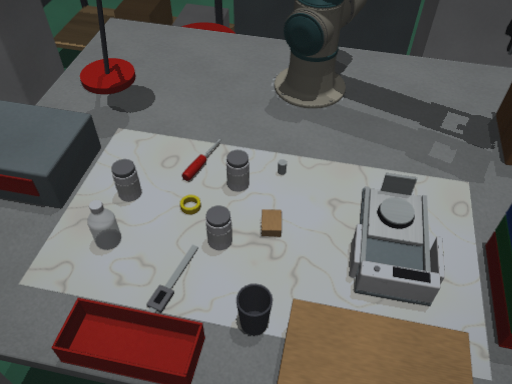

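The pictures show three jars. In the top view their lids are at about (296,176), (296,261) and (417,219). The pan is at (119,240), with the tab in front of it at (120,276). Next I'll refine all of these with depth.

```bash
cat > h.py <<'E'
from rig import r
import cv2,numpy as np
from scipy.spatial.transform import Rotation as R
def cloud(d,T=None):
    h,w=d["depth"].shape; v,u=np.mgrid[:h,:w]; K=d["K"]
    x=(u-K[0,2])/K[0,0]; y=(v-K[1,2])/K[1,1]; xd,yd=x,y
    for _ in range(5):
        f=1+d["k1"]*(x*x+y*y); x,y=xd/f,yd/f
    z=d["depth"]; P=np.stack([x*z,y*z,z],-1)
    T=d["pose"] if T is None else T
    return P@T[:3,:3].T+T[:3,3]
def ring(p):
    return cv2.minEnclosingCircle(p[:,:2].astype(np.float32))
def q(yaw): # tool down, tool y axis at angle yaw from world y
    return (R.from_euler('z',yaw)*R.from_quat([0,1,0,0])).as_quat()
E
python3 - <<'E'
from h import *
d=r.read_camera("top");P=cloud(d);dep=d["depth"]>0
def sel(u0,u1,v0,v1,z0,z1):
    p=P[v0:v1,u0:u1][dep[v0:v1,u0:u1]];return p[(p[:,2]>z0)&(p[:,2]<z1)]
for n,b,z in[("far",(275,315,155,200),(.082,.1)),("near",(275,315,240,285),(.082,.1)),("right",(390,440,198,240),(.082,.1)),("pan",(95,142,215,262),(.036,.05)),("tab",(80,160,262,285),(.066,.09)),("base",(80,165,140,290),(.05,.068))]:
    p=sel(*b,*z);
    if len(p)<5: print(n,len(p));continue
    m=np.median(p,0);print(n,len(p),np.round(m,4),[np.round(a,4).tolist() if not np.isscalar(a) else round(a,4) for a in ring(p)], np.round(p[:,:2].min(0),3),np.round(p[:,:2].max(0),3))
    if n in("tab","base"): print(cv2.minAreaRect((p[:,:2]).astype(np.float32)))
s=r.read_camera("scene");S=cloud(s).reshape(-1,3)
for n,c,z in[("far",(.618,-.12),(.082,.1)),("near",(.44,-.12),(.082,.1)),("right",(.52,-.36),(.082,.1)),("pan",(.478,.253),(.036,.05)),("tab",(.40,.25),(.066,.09))]:
    p=S[(np.hypot(S[:,0]-c[0],S[:,1]-c[1])<.048)&(S[:,2]>z[0])&(S[:,2]<z[1])]
    if len(p)<5: print(n,len(p));continue
    print("S",n,len(p),np.round(np.median(p,0),4),[np.round(a,4) for a in ring(p)],cv2.minAreaRect(p[:,:2].astype(np.float32)))
E
```

```text
far 504 [ 0.614  -0.1144  0.0918] [[0.6146, -0.1146], 0.0262] [ 0.59  -0.139] [ 0.639 -0.09 ]
near 523 [ 0.4391 -0.1168  0.0918] [[0.4396, -0.1167], 0.0256] [ 0.415 -0.141] [ 0.465 -0.091]
right 536 [ 0.5262 -0.3562  0.092 ] [[0.5263, -0.3568], 0.0269] [ 0.502 -0.384] [ 0.553 -0.33 ]
pan 1043 [0.4775 0.256  0.0436] [[0.4776, 0.2549], 0.0398] [0.438 0.218] [0.514 0.294]
tab 149 [0.4082 0.2537 0.0811] [[0.4083, 0.256], 0.0354] [0.404 0.221] [0.412 0.291]
((0.408035010099411, 0.2560303807258606), (0.007169663440436125, 0.07058969885110855), 0.1865842044353485)
base 541 [0.6113 0.1795 0.0604] [[0.5465, 0.2366], 0.1457] [0.404 0.169] [0.682 0.336]
((0.5427282452583313, 0.25153252482414246), (0.277333527803421, 0.16652515530586243), 0.8758168816566467)
S far 422 [ 0.6202 -0.111   0.0901] [array([ 0.6175, -0.1124]), np.float64(0.0261)] ((0.6171698570251465, -0.11177662014961243), (0.04955771565437317, 0.04987659305334091), 27.740413665771484)
S near 307 [ 0.4453 -0.112   0.0903] [array([ 0.4419, -0.1144]), np.float64(0.0269)] ((0.4423183798789978, -0.11371565610170364), (0.05220074579119682, 0.04822473227977753), 12.821843147277832)
S right 340 [ 0.5323 -0.3559  0.0904] [array([ 0.5289, -0.3581]), np.float64(0.0264)] ((0.530055046081543, -0.3575402796268463), (0.050095438957214355, 0.049312252551317215), 15.220834732055664)
S pan 730 [0.4814 0.2587 0.0418] [array([0.4783, 0.2586]), np.float64(0.0401)] ((0.4788682162761688, 0.25885331630706787), (0.07484447211027145, 0.07591837644577026), 81.13261413574219)
S tab 209 [0.4114 0.2577 0.0756] [array([0.4098, 0.2578]), np.float64(0.0343)] ((0.4094918966293335, 0.257768452167511), (0.012421214021742344, 0.06839632987976074), 1.784204125404358)
```

Run:
```python
from h import *
J={"near":(.4408,-.1155),"far":(.616,-.1135),"right":(.5276,-.3574)}
Q=q(0); zg=.040
for n,(x,y) in J.items(): print(n,r.ik([x,y,zg],Q) is not None)
def fz():
    v=[]
    for _ in range(5): r.hold(.04); v.append(r.get_obs()["ft_force"][2])
    return np.mean(v)
r.move_gripper(.085)
for n,(x,y) in J.items():
    r.movep([x,y,.19],Q)
    r.move_l([x,y,zg],feed=.2); r.hold(.1); f0=fz()
    r.move_gripper(.04); w=r.get_obs()["gripper_width"]
    r.move_l([x,y,zg+.03],feed=.1); r.hold(.15); f1=fz(); o=r.get_obs()
    print(n,"w",round(w,4),"df",round(f1-f0,2),"grip",o["grasp_force"],"t",o["clock"],flush=True)
    if w<.045: print("missed");break
    if f1-f0<-3: print("FULL");open("full","w").write(f"{n} {x} {y}");break
    r.move_l([x,y,zg+.0005],feed=.06); r.move_gripper(.085); r.move_l([x,y,.19],feed=.2)
d=r.read_camera("scene");cv2.imwrite("pics/s1.png",d["img"][:,:,::-1])
```

```text
near True
far True
right True
near w 0.0526 df -0.66 grip 62.6161006372422 t 6.325
far w 0.0533 df -0.94 grip 62.98298701643944 t 11.4417
right w 0.0515 df -5.58 grip 64.11560338223353 t 16.85
FULL
```

View pics/s1.png

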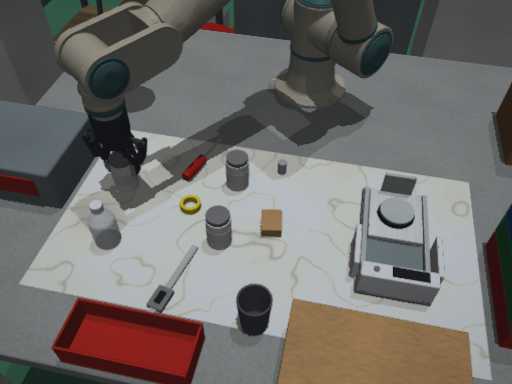

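The full jar is the right-hand one, and the gripper is holding it upright near (122,172). Both empties still stand where they started, at (237,170) and (218,228). Next is placing it on the pan.

Run:
```python
from h import *
Q=q(0); zg=.040; x,y=.5276,-.3574; px,py=.4785,.2565
r.move_l([x,y,.22],feed=.2)
r.movep([px,py,.22],Q)
r.move_l([px,py,zg+.050],feed=.12); r.hold(.3)
d=r.read_camera("scene");cv2.imwrite("pics/s2.png",d["img"][:,:,::-1])
f0=r.get_obs()["ft_force"][2]
for h in np.arange(.046,.0325,-.002):
    r.move_l([px,py,zg+h],feed=.03); r.hold(.1); f=r.get_obs()["ft_force"]
    print(round(h,3),np.round(f[2]-f0,2))
    if f[2]-f0>6.2: break
print(r.get_obs()["clock"])
P=cloud(d).reshape(-1,3)
c=r.get_obs()["position"];p=P[(np.hypot(P[:,0]-px,P[:,1]-py)<.045)]
for z in(.06,.08):
    s=p[(p[:,2]>z)&(p[:,2]<z+.02)];print(z,len(s),np.round(s.min(0),3),np.round(s.max(0),3))
```

```text
0.046 -0.88
0.044 -0.27
0.042 0.86
0.04 2.88
0.038 3.64
0.036 2.86
0.034 6.33
24.0667
0.06 157 [0.476 0.229 0.06 ] [0.508 0.28  0.08 ]
0.08 171 [0.483 0.223 0.08 ] [0.508 0.285 0.1  ]
```

View pics/s2.png

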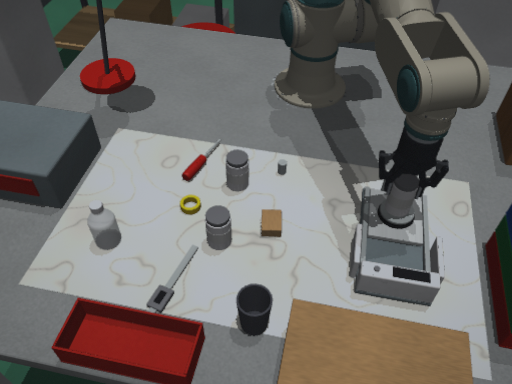

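It's over the pan and centred, and the force shows the pan is at its stop. Now I'll release, back off and check.

Run:
```python
from h import *
px,py=.4785,.2565
r.move_gripper(.085); r.hold(.1)
r.move_l([px,py,.23],feed=.15)
r.move_gripper(0)
r.movep([.355,py,.2],q(0))
d=r.read_camera("scene");cv2.imwrite("pics/s3.png",d["img"][:,:,::-1])
P=cloud(d).reshape(-1,3);g=np.hypot(P[:,0]-px,P[:,1]-py)
s=P[(g<.05)&(P[:,2]>.11)&(P[:,2]<.14)];print("lid",len(s),np.round(s[:,2].max(),4),np.median(s[:,2]),ring(s))
s=P[(g<.06)&(P[:,2]<.045)&(P[:,2]>.029)];print("pan",len(s),ring(s),np.median(s[:,2]))
o=r.get_obs();print(o["clock"],o["gripper_width"],o["position"])
```

```text
lid 458 0.1275 0.12323208947246078 ((0.4802606999874115, 0.255135715007782), 0.02744392864406109)
pan 437 ((0.4778074324131012, 0.2559202015399933), 0.05834982171654701) 0.03380894474295526
27.1833 3.3463000321071824e-05 [0.35566209 0.25667073 0.20070528]
```

View pics/s3.png

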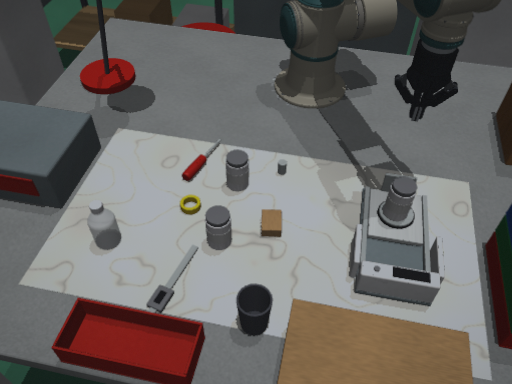

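The jar stands centred on the sunk pan at (400,200), lid top z about 0.123. Time to push the slide.

Run:
```python
from h import *
y=.2570
r.move_l([.355,y,.058],feed=.2); r.hold(.15); f0=np.array(r.get_obs()["ft_force"])
r.move_l([.385,y,.058],feed=.08)
r.move_l([.475,y,.058],feed=.04); print(np.round(np.array(r.get_obs()["ft_force"])-f0,2))
x=.475
while x<.512:
    x+=.002; r.move_l([x,y,.058],feed=.03); r.hold(.05)
    o=r.get_obs(); f=np.array(o["ft_force"])-f0; print(round(x,3),np.round(o["position"][0],4),np.round(f,1))
    if f[0]<-12: break
r.hold(.3)
r.move_l([x-.03,y,.058],feed=.08); r.move_l([x-.06,y,.2],feed=.2)
d=r.read_camera("scene");cv2.imwrite("pics/s4.png",d["img"][:,:,::-1])
P=cloud(d).reshape(-1,3)
s=P[(np.hypot(P[:,0]-.58,P[:,1]-.257)<.05)&(P[:,2]>.11)&(P[:,2]<.14)];print("lid",ring(s),np.median(s[:,2]))
s=P[(np.hypot(P[:,0]-.51,P[:,1]-.257)<.04)&(P[:,2]>.066)&(P[:,2]<.09)];print("tab",cv2.minAreaRect(s[:,:2].astype(np.float32)))
print(r.get_obs()["clock"])
```

```text
[-2.31  0.9   0.56]
0.477 0.4773 [-0.6 -0.   0.1]
0.479 0.4793 [-0.9  0.7  0.4]
0.481 0.4812 [-0.8 -0.1  0.6]
0.483 0.4832 [-0.9  0.1  0.5]
0.485 0.4852 [-1.1  0.2 -0.3]
0.487 0.4872 [-0.9  0.7  0.7]
0.489 0.4892 [-0.7  0.7 -0.2]
0.491 0.4896 [-10.7  -1.2   6.6]
0.493 0.4896 [-22.   -2.7  12.7]
lid ((0.5774118304252625, 0.25660672783851624), 0.027057725936174393) 0.12350350980660207
tab ((0.504931628704071, 0.25929343700408936), (0.011728224344551563, 0.06958285719156265), 3.2348313331604004)
35.5667
```

View pics/s4.png

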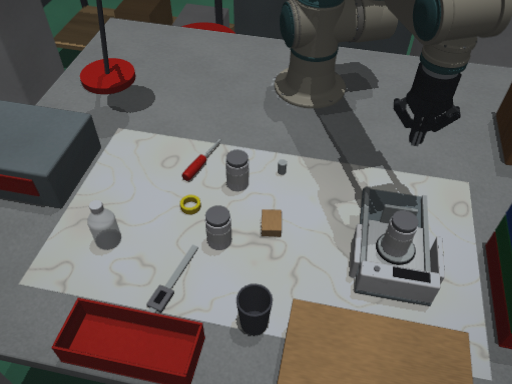

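The jar is upright at (403,230). The arm met a hard stop, but the measured travel is 95–97 mm, so I'll check it with the top camera.

Run:
```python
from h import *
d=r.read_camera("top");P=cloud(d).reshape(-1,3)
for n,c,z in[("tab",(.51,.257),(.066,.09)),("lid",(.58,.257),(.11,.14)),("wall/block",(.64,.257),(.066,.09))]:
    s=P[(np.hypot(P[:,0]-c[0],P[:,1]-c[1])<.042)&(P[:,2]>z[0])&(P[:,2]<z[1])]
    print(n,len(s),np.round(np.median(s,0),4),np.round(s.min(0),3),np.round(s.max(0),3),cv2.minAreaRect(s[:,:2].astype(np.float32)))
cv2.imwrite("pics/t5.png",cv2.resize(d["img"][120:300,60:200,::-1],None,fx=4,fy=3.3))
```

```text
tab 154 [0.5041 0.2532 0.0813] [0.5   0.221 0.067] [0.55  0.29  0.089] ((0.5248610973358154, 0.2558901906013489), (0.04921878129243851, 0.06928529590368271), 0.6122353672981262)
lid 619 [0.5732 0.2516 0.1252] [0.548 0.228 0.11 ] [0.6  0.28 0.13] ((0.574161171913147, 0.25361740589141846), (0.05084875598549843, 0.05161633342504501), 31.855432510375977)
wall/block 494 [0.6606 0.2573 0.0744] [0.601 0.218 0.066] [0.68  0.297 0.09 ] ((0.6495634317398071, 0.253022700548172), (0.07536478340625763, 0.06244911625981331), 45.053565979003906)
```

View pics/t5.png

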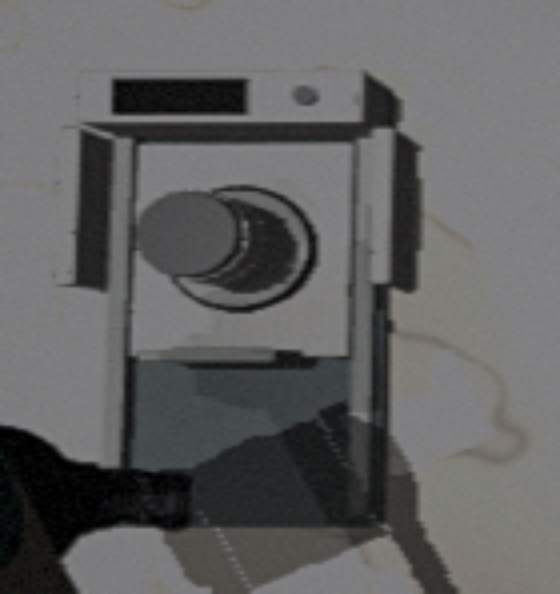

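Both cameras read about 96 mm, which is too close to the 95 mm limit. There's time to push again and feel where contact begins and where the stop is.

Run:
```python
from h import *
y=.2570
r.move_l([.455,y,.2],feed=.25); r.move_l([.463,y,.06],feed=.15); r.hold(.15); f0=np.array(r.get_obs()["ft_force"])
r.move_l([.479,y,.06],feed=.06)
x=.479
while x<.5:
    x+=.001; r.move_l([x,y,.06],feed=.03); r.hold(.06)
    o=r.get_obs(); f=np.array(o["ft_force"])-f0; print(round(x,3),np.round(o["position"][0],4),np.round(f,1))
    if f[0]<-28: break
d=r.read_camera("top");P=cloud(d).reshape(-1,3)
s=P[(np.hypot(P[:,0]-.578,P[:,1]-.257)<.05)&(P[:,2]>.115)&(P[:,2]<.13)];print(np.round(np.median(s,0),4))
r.hold(.2); r.move_l([.465,y,.06],feed=.06); r.hold(.1); r.move_l([.44,y,.16],feed=.2); r.hold(.2)
d=r.read_camera("top");P=cloud(d).reshape(-1,3)
s=P[(np.hypot(P[:,0]-.51,P[:,1]-.257)<.042)&(P[:,2]>.07)&(P[:,2]<.085)];print("tab",np.round(np.median(s,0),4))
d=r.read_camera("scene");P=cloud(d).reshape(-1,3)
s=P[(np.hypot(P[:,0]-.578,P[:,1]-.257)<.05)&(P[:,2]>.11)&(P[:,2]<.14)];print("lid",ring(s),np.median(s[:,2]))
s=P[(np.hypot(P[:,0]-.578,P[:,1]-.257)<.06)&(P[:,2]<.045)&(P[:,2]>.029)];print("pan",ring(s))
print(r.get_obs()["clock"])
```

```text
0.48 0.4799 [ 0.5 -0.4  0.1]
0.481 0.481 [-0.3  0.3 -1.1]
0.482 0.482 [ 0.1 -0.5 -0.3]
0.483 0.483 [-0.1  0.   0.1]
0.484 0.484 [-0.5 -0.9 -0.4]
0.485 0.485 [ 0.7  0.3 -1.1]
0.486 0.486 [ 0.1 -0.3 -0.2]
0.487 0.487 [-0.3  0.3 -0.4]
0.488 0.488 [ 0.2 -0.4 -1.4]
0.489 0.489 [-0.1 -0.  -0.2]
0.49 0.4895 [-5.1 -1.   2.3]
0.491 0.4896 [-10.8  -1.4   6.3]
0.492 0.4896 [-15.7  -1.9   9.2]
0.493 0.4896 [-22.5  -2.6  12.3]
0.494 0.4896 [-27.8  -3.7  16.6]
0.495 0.4896 [-33.1  -4.9  19.7]
[0.5734 0.253  0.1252]
tab [0.504  0.2538 0.0814]
lid ((0.5770288109779358, 0.25643157958984375), 0.027075110003352165) 0.12347760497084781
pan ((0.5777541399002075, 0.2574957311153412), 0.05918290466070175)
44.4167
```

The slide is rigidly against its stop with no rebound. By the pan's position it travelled 99.9 mm, and the arm is clear.

```bash
python3 -c "
from rig import r
print(r.job_done())"
```

```text
the job is handed in; nothing more can be done
None
```

The full jar (the right-hand one, 5.6 N heavier when lifted, against under 1 N for the others) stands upright and centred on the sunk pan with the slide hard against its stop; both empties stand where they were, and I handed the job in at about 44 s, with no verdict returned.

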